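# Seat the bayonet filter cap on the detector head and hold it home

## Robot

A 6-joint arm with a two-finger parallel gripper is mounted at the origin on the work surface. World frame = base frame: x ahead of the robot, y to its left, z up, the work surface at z = 0. Lengths are in m, angles in rad, forces in N, time in s.
With the tool pointing down it reaches from about 0.25 to 0.775 m from the base axis. Payload 4 kg.
Tool frame: the origin (TCP) lies midway between the tips of the shut fingers; the grasp point (between the pads) lies 19 mm behind it (robot.tcp_to_grasp is the z of the grasp point in the tool frame, in m); z points along the fingers, y is the line along which they close (so a half turn about z gives the same grasp; the last joint's range is limited). The gripper opens to 94 mm and grips with 3 to 60 N. Pads are 16 mm wide; open, the fingers measure 119 mm over their backs; the gripper's body (75 mm by 177 mm) begins 78 mm behind the grasp point.
Start: joints at [-1.436, 0.087, 1.371, -0, 1.684, -0.103], TCP at [0.13, -0.535, 0.173] pointing down, gripper open.
Joint ranges: [-3.1, 3.1], [-0.76, 2.03], [0.27, 2.55], [-1.08, 4.22], [0.17, 2.65], [-2.57, 2.57]. Speed limits (rad/s): [2.79, 2.79, 3.14, 3.14, 3.14, 3.14].

## Interface

Orientations are given as [roll, pitch, yaw] about the fixed x, y, z axes, in that order (R = Rz(yaw) Ry(pitch) Rx(roll)).
In Python, from bench import robot gives the robot as it stands. The module is installed in compiled form; this text tells all that it offers.
- The arm moves only by the tool move_arm, never from a script. Its argument "motion" is one flat list of numbers, 7 for each row, row after row: the turn, a rotation vector about the tool's x, y, z in units of 45 degrees (1.0 is 45 degrees), then the shift along the tool's x, y, z in units of 100 mm (1.0 is 100 mm), then the opening, from 0 (shut) to 1 (fully open). A call has 1 to 12 rows; each row shifts and turns the commanded pose from where the row before left it, along the tool's axes as they then stand; what a row does not reach is not made up. A row lasts 1/12 s, in which the tool goes at most 41.7 mm and 7.16 degrees, less where a joint would pass 70% of its speed; a pose out of reach is approached as far as the arm can. A call with a number of a shift or a turn outside -1 to 1 is refused whole. A call with a gripper value outside its range is refused whole. The fingers move at their own pace and stop on an object; the grip force is fixed at half the most. Time passes only in rows, so rows that do not move let the fingers close. It gives the time, the measured TCP pose, the force, the opening and the grip force at its end, in the units of the state.
- robot.get_obs(): the state, without advancing time (a new reading comes with each control period).
- robot.snapshot(name): name is "scene" or "top" or "wrist"; returns the picture (400x640x3 uint8, red, green, blue); there is no depth.
- robot.get_calibration(name): a dict with "fx", "fy", "cx", "cy" (pixels), "R" (3x3) and "t" (3): a world point X has camera coordinates R X + t. Camera axes: x right, y down, z forward; pixel columns grow to the right and rows downward; lengths in m; the calibration is good to about 2 mm. A picture is of the moment at which its call begins: read the wrist's pose just before it. get_calibration takes no time and is no camera call; for the wrist camera it gives the pose at the moment of the call.
- robot.close_job(): hands the job in; it is judged then, once.
The state is a dict: "time": time; "joint_positions": joint angles; "qvel": joint speeds; "joint_torque": joint torques, N m; "tool_pos": TCP position; "ee_rot": TCP orientation; "wrist_force": force on the tool from outside, world axes, zero at the start; "wrist_torque": the same for the moment, N m; "width": finger opening in m; "finger_force": force on a finger pad.
Only numpy, scipy, OpenCV 4.12 (cv2) and the standard library are available. Lean on these libraries where they do the work, as an engineer would, in place of code of your own. Each camera call takes 0.05 s, during which the arm holds its last target. There are 200 camera calls.

## Task

Pick up the knurled aluminium filter cap, set it open side down over the steel stub on the white detector head, and turn it under light pressure until its hidden keyways drop over the stub's pins. Then push it fully home against the spring, flush on the flange, and finish still holding it pushed home with the gripper, because the spring lifts it off the flange if let go. Leave the jar, the vial and the beaker where they stand.

Things in the scene. Friction and masses are not known exactly. Their poses are not given: they have to be found in the camera images.
- cap: filter cap: loose knurled aluminium cylinder, 50 mm diameter, 46 mm high, ~0.1 kg, amber glass disc in its closed top, standing open side down on the bench. Origin: centre of its lower rim, z up. Inside, unseen: a bore 30 mm wide, 32 mm deep, with four keyways 90 degrees apart, 8 mm wide, as deep as the bore. Their angle to the pins is unknown; a turn of 90 degrees either way always finds it
- detector: the detector head: a low white case, 150 x 130 mm and 50 mm high, fixed to the bench, with a round dark steel flange and an upright steel stub on top. Origin: on the bench, straight below the stub's axis; z up; the case's middle lies 22 mm along its +x from there
- seat (a point): centre of the flange's top face (62 mm diameter), 54 mm above the bench, on the stub's axis; the cap's rim rests here when fully home. A cap not yet aligned rests on the pins with its rim 11.5 mm above this; aligned (within about 0.05 rad) it drops to 8 mm, where the plunger stops it, and can then be pushed straight down to 0
- stub_top (a point): centre of the stub's upper end, 30 mm above the flange. The stub is 28 mm in diameter, tapering to 18 mm over its last 8 mm. Two pins on either side of it, 5 mm thick, stick out sideways, 9 mm above the flange, to 20 mm from the axis; their direction differs every time
- plunger (a joint): sprung brass plunger, 12 mm thick, in the end of the stub; metres pressed in: 0 free (its end 40 mm above the flange), about 0.008 with the cap fully home. It pushes up with 3 N at 0 and 7 N at 0.008; while the cap rides on the pins it is not touched
- jar: white round jar with a black lid, 44 mm diameter, 75 mm high, loose bystander; origin at the centre of its underside
- vial: small glass vial with a black lid, 28 mm diameter, 55 mm high, loose bystander; origin at the centre of its underside
- beaker: glass beaker, 60 mm diameter, 75 mm high, loose bystander; origin at the centre of its underside

How it is judged:
On the way, in this order (a step that is already met when the one before it is completed fails the run):
1. the cap is lifted off the bench in the gripper (height (world z) of cap above 0.03 m and contact force between the fingers and cap above 1 N), for 0.1 s.
2. the cap is over the stub, open side down (horizontal distance between cap and seat below 0.005 m and z of cap in the frame of seat below 0.02 m and angle between cap's own z axis and vertical below 0.2 rad), for 0.1 s.
At the end, for the whole second after the job is handed in: the cap is keyed over the pins with its rim within 2 mm of the flange, centred within 3 mm and within 4 degrees of upright, at rest, the plunger pressed in by more than 6 mm, and the fingers still bear on it with more than 3 N (z of cap in the frame of seat below 0.002 m and horizontal distance between cap and seat below 0.003 m and angle between cap's own z axis and vertical below 0.07 rad and value of joint plunger above 0.006 m and contact force between the fingers and cap above 3 N and linear speed of cap below 0.02 m/s); the arm keeps its last pose, push and grip.
It fails at once if the jar is displaced by more than 3 cm or tipped (distance of jar from where it was at the start of the episode above 0.03 m or angle between jar's own z axis and vertical above 0.5 rad).
It fails at once if the vial is displaced by more than 3 cm or tipped (distance of vial from where it was at the start of the episode above 0.03 m or angle between vial's own z axis and vertical above 0.5 rad).
It fails at once if the beaker is displaced by more than 3 cm or tipped (distance of beaker from where it was at the start of the episode above 0.03 m or angle between beaker's own z axis and vertical above 0.5 rad).
It also fails if it takes over 48 s, if anything falls off the work surface, if the arm or the gripper's body presses on something with over 40 N, if the wrist force passes 120 N, or if a joint passes its speed limit or range.

## Working session

There is one attempt and no reset: what is moved stays moved. The work goes in short steps, Python scripts to look and compute and a tool call to move; the robot and the scene stay as the last step left them, time stands still between calls to the robot, and variables do not carry over. Pictures are saved under pics/ and viewed, at most 10 in all, crops included, and the job is handed in when it is done.

Besides the shell and the picture viewer there is one more tool, called after ">>>" as a command line: name --argument value ..., lists and objects as JSON in quotes. move_arm: Moves the arm, as the interface text tells. Shifts and turns lie within -1 to 1; 1 stands for 100 mm of shift or 45 degrees of turn. Its arguments: {"type":"object","properties":{"motion":{"type":"array","items":{"type":"number"}}},"required":["motion"]}

```bash
mkdir -p pics
python3 - <<'E'
from bench import robot
import cv2,numpy as np
o=robot.get_obs();print({k:np.round(v,3) for k,v in o.items()})
for n in("top","scene"):
    im=robot.snapshot(n);cv2.imwrite(f"pics/{n}0.png",im[:,:,::-1])
    c=robot.get_calibration(n);print(n,c)
E
```

```text
{'time': np.float64(0.0), 'joint_positions': array([-1.436,  0.088,  1.372,  0.   ,  1.684, -0.103]), 'qvel': array([-0.   ,  0.   , -0.001,  0.   ,  0.001, -0.001]), 'joint_torque': array([ 0.0000e+00, -3.4018e+01, -3.0242e+01,  7.2000e-02,  3.3000e-02,
       -0.0000e+00]), 'tool_pos': array([ 0.129, -0.534,  0.172]), 'ee_rot': array([-3.139, -0.   ,  0.238]), 'wrist_force': array([-0.665,  0.4  , -0.338]), 'wrist_torque': array([ 0.031, -0.048,  0.003]), 'finger_force': np.float64(0.0), 'width': np.float64(0.094)}
top {'fx': 490.23998848758805, 'fy': 490.23998848758805, 'cx': 319.9262168884088, 'cy': 191.7640774706651, 'R': array([[-0.01876648, -0.99950431, -0.02527767],
       [-0.99121098,  0.02191022, -0.13046354],
       [ 0.13095271,  0.02260716, -0.99113082]]), 't': array([0.02714474, 0.63018501, 0.85555897])}
scene {'fx': 377.8900076181789, 'fy': 377.8900076181789, 'cx': 319.88833355088445, 'cy': 195.70297069261036, 'R': array([[-0.82148466,  0.57021455, -0.0042808 ],
       [ 0.45180842,  0.64628505, -0.61496731],
       [-0.34789668, -0.50712031, -0.78854099]]), 't': array([ 0.51421264, -0.21872915,  0.92301781])}
```

View pics/top0.png

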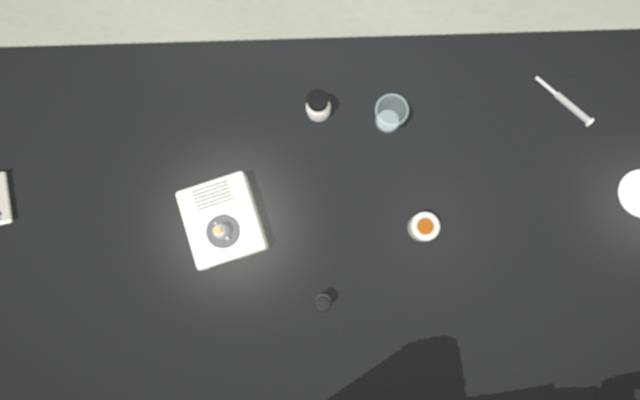

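View pics/scene0.png

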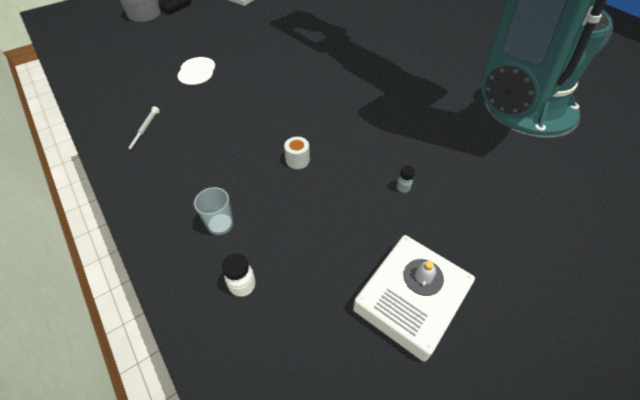

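The top view shows the cap's amber disc at (425,226), the flange at (222,231), the vial at (323,301), the jar at (318,105) and the beaker at (391,113). The scene view shows the cap at (297,152) and the stub at (425,272).

```bash
cat > h.py <<'E'
import cv2,numpy as np
from bench import robot
def ray(n,uv,c=None):
    c=c or robot.get_calibration(n);R,t=np.array(c["R"]),np.array(c["t"])
    d=R.T@np.array([(uv[0]-c["cx"])/c["fx"],(uv[1]-c["cy"])/c["fy"],1]);return -R.T@t,d/np.linalg.norm(d)
def plane(n,uv,z,c=None):
    o,d=ray(n,uv,c);return o+d*(z-o[2])/d[2]
def amber(im,box):
    x0,y0,x1,y1=box;h=cv2.cvtColor(im[y0:y1,x0:x1],cv2.COLOR_RGB2HSV)
    m=cv2.inRange(h,(3,120,90),(28,255,255));M=cv2.moments(m,True);return np.array([M['m10']/M['m00']+x0,M['m01']/M['m00']+y0]),M['m00']
def dark(im,box,lo,hi):
    x0,y0,x1,y1=box;g=cv2.cvtColor(im[y0:y1,x0:x1],cv2.COLOR_RGB2GRAY);return cv2.inRange(g,lo,hi)
E
python3 - <<'E'
from h import *
T=cv2.imread("pics/top0.png")[:,:,::-1].copy();S=cv2.imread("pics/scene0.png")[:,:,::-1].copy()
for n,im,bc,bp,bf in(("top",T,(405,205,445,248),(205,215,240,250),(200,208,246,254)),("scene",S,(280,135,315,170),(415,255,440,285),(398,250,450,300))):
    uv,a=amber(im,bc);print(n,"cap",uv,a,plane(n,uv,.046))
    uv,a=amber(im,bp);print(n,"plunger",uv,a,plane(n,uv,.094))
    m=dark(im,bf,20,130);cs,_=cv2.findContours(m,cv2.RETR_EXTERNAL,cv2.CHAIN_APPROX_NONE);k=max(cs,key=cv2.contourArea)
    e=cv2.fitEllipse(cv2.convexHull(k));uv=np.array(e[0])+bf[:2];print("flange",uv,e[1],plane(n,uv,.054))
for n,uv in(("vial",(323,303)),("jar",(318,110)),("beaker",(388,122))):print(n,plane("top",uv,0))
a=cv2.resize(T[205:257,195:260],None,fx=6,fy=6,interpolation=2);b=cv2.resize(S[245:300,395:455],None,fx=6,fy=6,interpolation=2)
h=max(a.shape[0],b.shape[0]);f=lambda i:np.vstack([i,np.zeros((h-i.shape[0],i.shape[1],3),np.uint8)])
cv2.imwrite("pics/crop.png",np.hstack([f(a),f(b)])[:,:,::-1])
E
```

```text
top cap [425.01136364 225.84659091] 176.0 [ 0.5641705  -0.17330809  0.046     ]
top plunger [220. 230.] 1.0 [0.561398   0.18556466 0.094     ]Traceback (most recent call last):
  File "<stdin>", line 6, in <module>
ValueError: max() iterable argument is empty
```

```bash
sed -i 's/return cv2.inRange(g,lo,hi)/return ((g>lo)\&(g<hi)).astype(np.uint8)/' h.py
python3 - <<'E'
from h import *
T=cv2.imread("pics/top0.png")[:,:,::-1].copy();S=cv2.imread("pics/scene0.png")[:,:,::-1].copy()
print(T[231,200:250:3].tolist())
for n,im,bc,bf in(("top",T,(405,205,445,248),(200,208,246,252)),("scene",S,(280,135,315,170),(398,250,450,300))):
    uv,a=amber(im,bc);print(n,"cap",uv,a,plane(n,uv,.046))
    m=dark(im,bf,0,150);cs,_=cv2.findContours(m,cv2.RETR_EXTERNAL,cv2.CHAIN_APPROX_NONE);k=max(cs,key=cv2.contourArea)
    e=cv2.fitEllipse(cv2.convexHull(k));uv=np.array(e[0])+bf[:2];print("flange",uv,e[1],plane(n,uv,.054))
for n,uv in(("vial",(323,303)),("jar",(318,110)),("beaker",(388,122))):print(n,plane("top",uv,0))
a=cv2.resize(T[205:257,195:260],None,fx=6,fy=6,interpolation=2);b=cv2.resize(S[245:300,395:455],None,fx=6,fy=6,interpolation=2)
h=max(a.shape[0],b.shape[0]);f=lambda i:np.vstack([i,np.zeros((h-i.shape[0],i.shape[1],3),np.uint8)])
cv2.imwrite("pics/crop.png",np.hstack([f(a),f(b)])[:,:,::-1])
E
```

```text
[[255, 255, 255], [255, 255, 255], [214, 213, 208], [168, 166, 167], [204, 202, 201], [255, 245, 189], [255, 248, 143], [227, 207, 181], [212, 209, 209], [179, 177, 175], [157, 155, 153], [169, 167, 167], [173, 172, 173], [210, 208, 201], [255, 255, 255], [255, 255, 255], [255, 255, 255]]
top cap [425.01136364 225.84659091] 176.0 [ 0.5641705  -0.17330809  0.046     ]
flange [225.93777466 227.6948452 ] (12.020440101623535, 12.38682746887207) [0.56762505 0.18403328 0.054     ]
scene cap [296.36363636 144.72727273] 110.0 [ 0.56366205 -0.17445777  0.046     ]
flange [423.11671829 277.03373528] (34.74453353881836, 40.9195671081543) [0.56335318 0.19157171 0.054     ]
vial [0.42734117 0.01341461 0.        ]
jar [0.7977222  0.01595568 0.        ]
beaker [ 0.77004405 -0.11979324  0.        ]
```

View pics/crop.png

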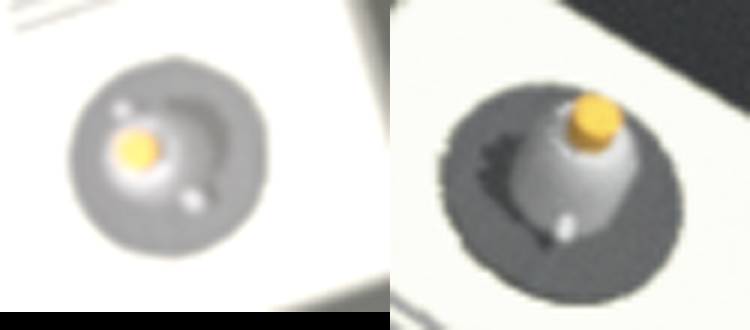

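>>> move_arm --motion '[0,0,0,0.34,-0.166,0,1,0,0,0,0.34,-0.166,0,1,0,0,0,0.34,-0.166,0,1,0,0,0,0.34,-0.166,0,1,0,0,0,0.34,-0.166,0,1,0,0,0,0.34,-0.166,0,1,0,0,0,0.34,-0.166,0,1,0,0,0,0.34,-0.166,0,1,0,0,0,0.34,-0.166,0,1,0,0,0,0.34,-0.166,0,1,0,0,0,0.34,-0.166,0,1,0,0,0,0.34,-0.166,0,1]'

```text
time: 1.1
tool_pos: [0.4801, -0.2431, 0.1728]
ee_rot: [-3.141, 0.001, 0.238]
wrist_force: [-0.1, -1.1, 0.9]
width: 0.094
finger_force: 0.0
```

Run:
```python
from h import *
T=cv2.imread("pics/top0.png")[:,:,::-1].copy();S=cv2.imread("pics/scene0.png")[:,:,::-1].copy()
for n,im,bf,hi in(("top",T,(200,208,246,252),235),("scene",S,(398,250,450,300),170)):
    m=dark(im,bf,0,hi);cs,_=cv2.findContours(m,cv2.RETR_EXTERNAL,cv2.CHAIN_APPROX_NONE);k=max(cs,key=cv2.contourArea)
    e=cv2.fitEllipse(cv2.convexHull(k));uv=np.array(e[0])+bf[:2];print("flange",uv,e[1],plane(n,uv,.054))
    b=im[bf[1]:bf[3],bf[0]:bf[2]].astype(int);m=(b[...,0]-b[...,2]>50).astype(np.uint8);M=cv2.moments(m,True);uv=(M['m10']/M['m00']+bf[0],M['m01']/M['m00']+bf[1]);print("plunger",uv,M['m00'],plane(n,uv,.092))
    for p in ((215.3,223.2),(227.3,238.2)) if n=="top" else ():print("pin",plane(n,p,.063))
o=robot.get_obs();print(o['time'],o['tool_pos'],o['ee_rot'],o['joint_positions'])
```

```text
flange [222.82624817 230.85646057] (33.19746017456055, 34.477970123291016) [0.56206772 0.18960984 0.054     ]
plunger (217.66666666666666, 229.55555555555554) 36.0 [0.56235712 0.19005885 0.092     ]
pin [0.57544989 0.20117181 0.063     ]
pin [0.54840786 0.1795374  0.063     ]
flange [423.05785942 276.96719551] (34.94906997680664, 41.57899475097656) [0.56334864 0.19143797 0.054     ]
plunger (428.6478873239437, 264.9718309859155) 71.0 [0.56255238 0.1909535  0.092     ]
1.1 [ 0.48007988 -0.24313942  0.1727652 ] [-3.14113606e+00  6.65389171e-04  2.37961645e-01] [-5.74050717e-01  6.15588270e-02  1.39909033e+00 -1.69741089e-04
  1.68173265e+00  7.58765391e-01]
```

>>> move_arm --motion '[0,0,0,0.326,-0.158,0.1,1,0,0,0,0.326,-0.158,0.1,1,0,0,0,0.326,-0.158,0.1,1,0,0,0,0,0,0,1,0,0,0,0,0,0,1]'

```text
time: 1.52
tool_pos: [0.5629, -0.174, 0.1411]
ee_rot: [-3.139, 0.004, 0.241]
wrist_force: [0.3, -0.4, -0.3]
width: 0.0938
finger_force: 0.0
```

Run:
```python
from h import *
o=robot.get_obs();c=robot.get_calibration("wrist");im=robot.snapshot("wrist")
cv2.imwrite("pics/w1.png",im[:,:,::-1]);print(o['tool_pos'],o['ee_rot'],o['wrist_force'])
uv,a=amber(im,(0,0,640,400));print(uv,a,plane("wrist",uv,.046,c))
```

```text
[ 0.56293354 -0.17402069  0.14106495] [-3.13944457  0.00357163  0.24105887] [ 0.25978183 -0.36474875 -0.33351779]
[324.43612597 314.08051099] 3366.0 [ 0.437406   -0.20767816  0.046     ]
```

View pics/w1.png

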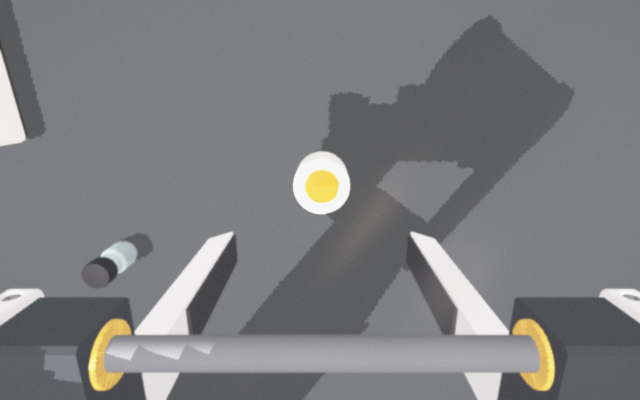

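The wrist view shows the cap's amber disc at (322,186), midway between the finger tips at about (233,235) and (410,235). The orange rings on the gripper spoiled the mask, so I'll restrict it to a box.

Run:
```python
from h import *
c=robot.get_calibration("wrist");im=cv2.imread("pics/w1.png")[:,:,::-1].copy()
uv,a=amber(im,(290,140,355,215));p=plane("wrist",uv,.046,c);print(uv,a,p)
o=robot.get_obs();y=o['ee_rot'][2];d=p-o['tool_pos'];print(o['tool_pos'],"tool d",d[0]*np.cos(y)+d[1]*np.sin(y),d[0]*np.sin(y)-d[1]*np.cos(y))
```

```text
[321.49200492 186.07626076] 813.0 [ 0.56498224 -0.17467368  0.046     ]
[ 0.56258732 -0.17530681  0.14220982] tool d 0.0024767257373377355 -4.7920985540921674e-05
```

>>> move_arm --motion '[0,0,0,0.01,0,0.3,1,0,0,0,0,0,0.35,1,0,0,0,0,0,0.35,1,0,0,0,0,0,0.2,1,0,0,0,0,0,0.1,1,0,0,0,0,0,0,1,0,0,0,0,0,0,0,0,0,0,0,0,0,0,0,0,0,0,0,0,0,0,0,0,0,0,0,0,0,0,0,0,0,0,0]'

```text
time: 2.48
tool_pos: [0.5649, -0.1759, 0.0148]
ee_rot: [3.14, -0.002, 0.238]
wrist_force: [0.4, -0.1, 0.8]
width: 0.0642
finger_force: 0.0
```

>>> move_arm --motion '[0,0,0,0,0,0,0,0,0,0,0,0,0,0,0,0,0,0,0,0,0]'

```text
time: 2.73
tool_pos: [0.5644, -0.1756, 0.0141]
ee_rot: [3.141, -0.001, 0.238]
wrist_force: [0.7, -0.3, 1.3]
width: 0.0444
finger_force: 0.4
```

Run:
```python
from h import *
o=robot.get_obs();print(o['width'],o['finger_force'])
a=robot.snapshot("wrist");b=robot.snapshot("scene");cv2.imwrite("pics/w2.png",a[:,:,::-1])
cv2.imwrite("pics/s2.png",cv2.resize(b[90:220,220:380],None,fx=4,fy=4)[:,:,::-1])
```

```text
0.04440259350742255 0.43399826635249994
```

View pics/w2.png

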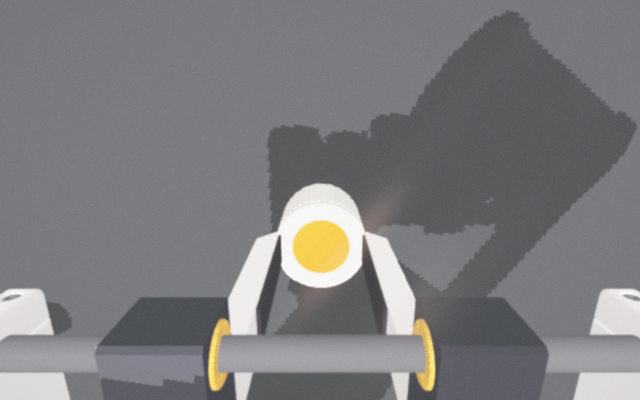

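The fingers touch the cap at about (278,240) and (364,240), with the cap at (322,246). It seems to be off-centre along tool x, so I'll measure it.

Run:
```python
from h import *
c=robot.get_calibration("wrist");o=robot.get_obs();im=cv2.imread("pics/w2.png")[:,:,::-1].copy()
uv,a=amber(im,(285,205,360,280));p=plane("wrist",uv,.046,c);print(uv,a,p)
T=robot.snapshot("top");
uv,a=amber(T,(405,205,445,248));print("top",uv,a,plane("top",uv,.046) if a else 0)
y=o['ee_rot'][2];d=p-o['tool_pos'];print(o['tool_pos'],o['width'],o['finger_force'],"tool d",d[0]*np.cos(y)+d[1]*np.sin(y),d[0]*np.sin(y)-d[1]*np.cos(y))
Ct=-np.array(c["R"]).T@np.array(c["t"]);print("cam",Ct)
# finger tip pixel check: project TCP
X=np.array(c["R"])@(o['tool_pos']+[0,0,.02])+c["t"];print("grasp px",c["fx"]*X[0]/X[2]+c["cx"],c["fy"]*X[1]/X[2]+c["cy"])
```

```text
[320.60035682 246.22569135] 2242.0 [ 0.56600544 -0.17454079  0.046     ]
top [408.5 210. ] 2.0 [ 0.59332387 -0.14501037  0.046     ]
[ 0.56455684 -0.17542831  0.01410066] 0.03591042562677019 1.8298493063048227 tool d 0.0016169582358110607 -0.0005211455453185364
cam [ 0.64416062 -0.15602412  0.22499574]
grasp px 321.5330046925425 240.36068724260994
```

View pics/s2.png

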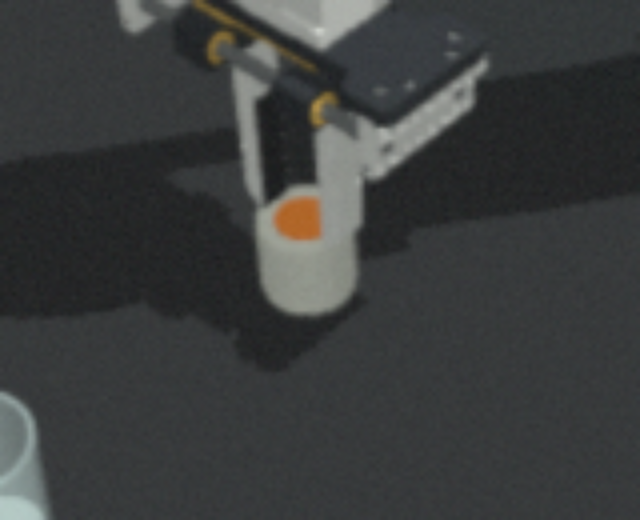

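Run:
```python
from h import *
a=robot.snapshot("wrist");b=robot.snapshot("scene");t=robot.snapshot("top")
f=lambda i:cv2.resize(i,(400,400))
cv2.imwrite("pics/c3.png",np.hstack([f(a[130:330,220:420]),f(b[105:185,257:337])])[:,:,::-1])
o=robot.get_obs();print(o['time'],o['width'],o['finger_force'],o['tool_pos'],o['wrist_force'])
```

```text
3.0333 0.02011664944240117 2.6060057057475206 [ 0.56462792 -0.17555551  0.01410051] [-0.03973816  0.51114591  5.6397352 ]
```

View pics/c3.png

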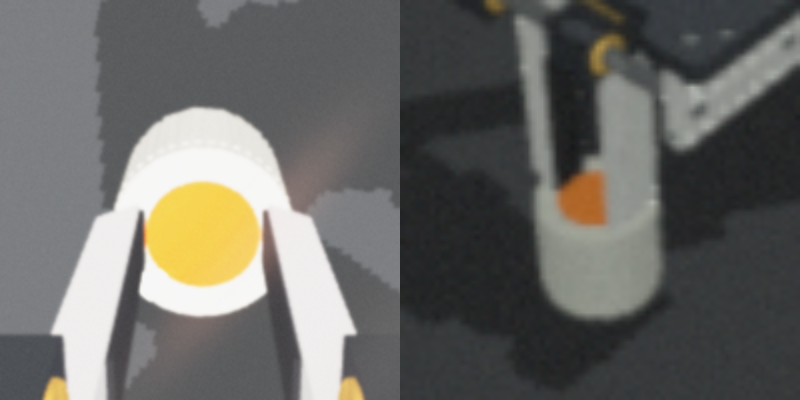

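The crop shows the finger tips overlapping the cap's top face. Either they are sliding over the top or the cap is interpenetrating. I'll check where the tips should project.

Run:
```python
from h import *
o=robot.get_obs();c=robot.get_calibration("wrist");R,t=np.array(c["R"]),np.array(c["t"])
print(c["fx"],c["cx"],c["cy"],o['width'],robot.tcp_to_grasp,o['joint_torque'].round(2))
y=o['ee_rot'][2];ty=np.array([np.sin(y),-np.cos(y),0])
for w in(.0935,.0201):
  for dz in(0,.019,.035):
    for s in(-1,1):
        X=R@(o['tool_pos']+[0,0,dz]+s*w/2*ty)+t;print(w,dz,s,(c["fx"]*X[:2]/X[2]+[c["cx"],c["cy"]]).round(1))
```

```text
352.53667833621495 321.30474948310047 196.69184840144388 0.02011664944240117 -0.0188 [ -0.45 -36.24 -26.06  -0.2   -0.22  -0.  ]
0.0935 0 -1 [248.3 228. ]
0.0935 0 1 [394.6 227.9]
0.0935 0.019 -1 [241.9 239.7]
0.0935 0.019 1 [401.1 239.6]
0.0935 0.035 -1 [235.6 251.3]
0.0935 0.035 1 [407.5 251.2]
0.0201 0 -1 [305.8 227.9]
0.0201 0 1 [337.2 227.9]
0.0201 0.019 -1 [304.4 239.7]
0.0201 0.019 1 [338.6 239.7]
0.0201 0.035 -1 [303.  251.3]
0.0201 0.035 1 [340.  251.3]
```

Run:
```python
from h import *
o=robot.get_obs();print(o['time'],o['width'],o['finger_force'],o['wrist_force'])
c=robot.get_calibration("wrist");R,t=np.array(c["R"]),np.array(c["t"]);y=o['ee_rot'][2];ty=np.array([np.sin(y),-np.cos(y),0]);tx=np.array([np.cos(y),np.sin(y),0])
P=[ray("wrist",p) for p in((235,233),(410,233))]
# points along rays whose tool-y gap is .0935
k=.0935/abs((P[1][1]-P[0][1])@ty)
for q in P:
    X=q[0]+k*q[1]-o['tool_pos'];print("tip rel tcp x,y,up",X@tx,X@ty,X[2])
s=robot.get_calibration("scene")
for dz in(0,.016,.032,.036):
    X=np.array(s["R"])@(o['tool_pos']-ty*(o['width']/2+.006)+[0,0,dz])+s["t"];print(dz,s["fx"]*X[0]/X[2]+s["cx"],s["fy"]*X[1]/X[2]+s["cy"])
```

```text
3.0333 0.02011664944240117 2.6060057057475206 [-0.03973816  0.51114591  5.6397352 ]
tip rel tcp x,y,up 0.010798551105675593 -0.04626440301825712 0.035220316530445266
tip rel tcp x,y,up 0.010863496182128764 0.04723559698174285 0.03553007062478052
0 301.9965397706133 159.05542964896648
0.016 301.6761224947379 153.7317134757521
0.032 301.3452411714742 148.23413770596673
0.036 301.2608255172551 146.8315760544116
```

The tips come out about 32 mm above the reported TCP in both views, so the fingers are rubbing on top of the cap. I'll raise the arm, open the gripper, then go lower in small steps while watching the force.

>>> move_arm --motion '[0,0,0,0,0,-0.1,0,0,0,0,0,0,0,1,0,0,0,0,0,0,1,0,0,0,0,0,0,1,0,0,0,0,0,0,1,0,0,0,0,0,0,1,0,0,0,0,0,0,1,0,0,0,0,0,0,1,0,0,0,0,0,0,1,0,0,0,0,0,0,1,0,0,0,0,0,0,1,0,0,0,0,0,0,1]'

```text
time: 4.03
tool_pos: [0.564, -0.1755, 0.0233]
ee_rot: [3.141, -0.0, 0.238]
wrist_force: [-0.7, -0.3, 0.6]
width: 0.0837
finger_force: 0.0
```

Run:
```python
from h import *
o=robot.get_obs();c=robot.get_calibration("wrist");im=robot.snapshot("wrist");t=robot.snapshot("top");s=robot.snapshot("scene")
uv,a=amber(im,(275,160,370,290));p=plane("wrist",uv,.046,c);print(uv,a,p)
uv,a=amber(s,(280,135,315,170));print("scene",uv,a,plane("scene",uv,.046))
y=o['ee_rot'][2];d=p-o['tool_pos'];print(o['tool_pos'],o['width'],"tool d",d[0]*np.cos(y)+d[1]*np.sin(y),d[0]*np.sin(y)-d[1]*np.cos(y))
f=lambda i:cv2.resize(i,(400,400))
cv2.imwrite("pics/c4.png",np.hstack([f(im[130:330,220:420]),f(s[105:185,257:337])])[:,:,::-1])
```

```text
[320.99130014 239.10633156] 2069.0 [ 0.56584813 -0.17477445  0.046     ]
scene [295.62184874 144.29411765] 119.0 [ 0.56423365 -0.17640524  0.046     ]
[ 0.56401181 -0.17551714  0.02328768] 0.08370966543521655 tool d 0.001959605109934428 -0.0002891853285191245
```

View pics/c4.png

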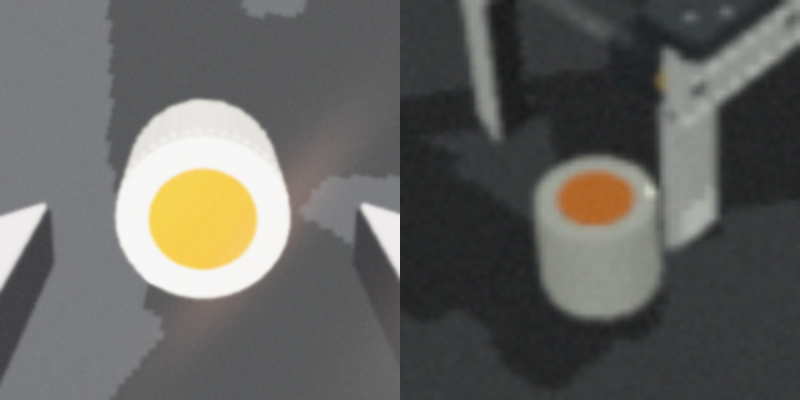

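The tips really are high: they hang at the level of the cap's top while the TCP reads 23 mm. The cap has not moved. I'll go down further, with the fingers fully open.

>>> move_arm --motion '[0,0,0,0.012,0,0,1,0,0,0,0,0,0.1,1,0,0,0,0,0,0.1,1,0,0,0,0,0,0.05,1,0,0,0,0,0,0,1]'

```text
time: 4.6
tool_pos: [0.5632, -0.1745, -0.0047]
ee_rot: [-3.139, 0.004, 0.238]
wrist_force: [0.5, -0.9, 0.4]
width: 0.0941
finger_force: 0.0
```

>>> move_arm --motion '[0,0,0,0,0,0.06,1,0,0,0,0,0,0.06,1,0,0,0,0,0,0,1]'

```text
time: 4.85
tool_pos: [0.5642, -0.1748, -0.0153]
ee_rot: [-3.14, 0.002, 0.238]
wrist_force: [0.2, 0.0, 0.1]
width: 0.0941
finger_force: 0.0
```

>>> move_arm --motion '[0,0,0,0,0,0.04,1,0,0,0,0,0,0.02,1,0,0,0,0,0,0,0,0,0,0,0,0,0,0,0,0,0,0,0,0,0,0,0,0,0,0,0,0,0,0,0,0,0,0,0,0,0,0,0,0,0,0,0,0,0,0,0,0,0,0,0,0,0,0,0,0,0,0,0,0,0,0,0]'

```text
time: 5.77
tool_pos: [0.5652, -0.1753, -0.0196]
ee_rot: [3.141, -0.0, 0.238]
wrist_force: [-0.7, 0.6, 0.1]
width: 0.0489
finger_force: 30.0
```

>>> move_arm --motion '[0,0,0,0,0,0,0,0,0,0,0,0,0,0]'

```text
time: 5.93
tool_pos: [0.5652, -0.1753, -0.0196]
ee_rot: [3.141, -0.0, 0.238]
wrist_force: [0.0, -0.4, 0.6]
width: 0.0495
finger_force: 30.0
```

>>> move_arm --motion '[0,0,0,0,0,-0.1,0,0,0,0,0,0,-0.2,0,0,0,0,0,0,-0.3,0,0,0,0,0,0,-0.3,0,0,0,0,0,0,-0.3,0,0,0,0,0,0,-0.2,0,0,0,0,0,0,-0.1,0,0,0,0,0,0,0,0,0,0,0,0,0,0,0]'

```text
time: 6.68
tool_pos: [0.565, -0.1751, 0.13]
ee_rot: [-3.142, 0.0, 0.238]
wrist_force: [-0.2, -1.0, -0.7]
width: 0.0495
finger_force: 30.0
```

Run:
```python
from h import *
o=robot.get_obs();c=robot.get_calibration("wrist");im=robot.snapshot("wrist");s=robot.snapshot("scene");t=robot.snapshot("top")
y=o['ee_rot'][2];r=lambda d:(d[0]*np.cos(y)+d[1]*np.sin(y),d[0]*np.sin(y)-d[1]*np.cos(y))
uv,a=amber(im,(275,160,370,290));p=plane("wrist",uv,o['tool_pos'][2]+.0205+.046,c);print(uv,a,p,r(p-o['tool_pos']))
uv,a=amber(s,(255,70,330,150));O,d=ray("scene",uv);print(uv,a)
O2,d2=ray("wrist",amber(im,(275,160,370,290))[0],c)
k=np.linalg.lstsq(np.c_[d,-d2],O2-O,rcond=None)[0];print("tri",O+k[0]*d,O2+k[1]*d2)
print(o['tool_pos'],o['ee_rot'],o['width'],o['finger_force'],o['wrist_force'])
cv2.imwrite("pics/w5.png",im[:,:,::-1])
```

```text
[321.15697177 271.22925577] 2338.0 [ 0.56971594 -0.17384973  0.19649493] (np.float64(0.004887182052433868), np.float64(-0.0001501205074135052))
[290.71851852  83.0962963 ] 135.0
tri [ 0.5663758  -0.17349313  0.19717593] [ 0.56930494 -0.1739484   0.19570631]
[ 0.56500169 -0.17514697  0.12999493] [-3.14155667e+00  1.73940181e-04  2.37821873e-01] 0.04952086715335935 29.999908158788458 [-0.18432489 -0.96673409 -0.70865678]
```

Run:
```python
from h import *
o=robot.get_obs();c=robot.get_calibration("wrist");im=cv2.imread("pics/w5.png")[:,:,::-1].copy()
for b in((275,160,370,315),(275,160,370,328)):
    uv,a=amber(im,b);p=plane("wrist",uv,.1965,c);d=p-o['tool_pos'];y=o['ee_rot'][2];print(uv,a,p,d[0]*np.cos(y)+d[1]*np.sin(y),d[0]*np.sin(y)-d[1]*np.cos(y))
```

```text
[321.18611198 278.24178918] 3197.0 [ 0.56668601 -0.17403545  0.1965    ] 0.002922407512413771 5.225807609631622e-05
[321.18611198 278.24178918] 3197.0 [ 0.56668601 -0.17403545  0.1965    ] 0.002922407512413771 5.225807609631622e-05
```

>>> move_arm --motion '[0,0,0,0.07,-0.29,0,0,0,0,0,0.07,-0.29,0,0,0,0,0,0.07,-0.29,0,0,0,0,0,0.07,-0.29,0,0,0,0,0,0.07,-0.29,0,0,0,0,0,0.07,-0.29,0,0,0,0,0,0.07,-0.29,0,0,0,0,0,0.07,-0.29,0,0,0,0,0,0.07,-0.29,0,0,0,0,0,0.07,-0.29,0,0,0,0,0,0.07,-0.29,0,0,0,0,0,0.07,-0.29,0,0]'

```text
time: 7.83
tool_pos: [0.5636, 0.184, 0.1281]
ee_rot: [3.142, 0.004, 0.238]
wrist_force: [1.2, -1.0, -0.4]
width: 0.0491
finger_force: 30.0
```

>>> move_arm --motion '[0,0,0,0,0,0,0,0,0,0,0,0,0,0,0,0,0,0,0,0,0]'

```text
time: 8.08
tool_pos: [0.5641, 0.1822, 0.1286]
ee_rot: [3.141, 0.003, 0.238]
wrist_force: [-0.0, -0.4, -0.7]
width: 0.0495
finger_force: 30.0
```

```bash
cat > m.py <<'E'
from h import *
def look(name,box=(270,200,375,328)):
    o=robot.get_obs();c=robot.get_calibration("wrist");im=robot.snapshot("wrist");s=robot.snapshot("scene");t=robot.snapshot("top")
    y=o['ee_rot'][2];z=o['tool_pos'][2]+.0665
    print(o['time'],o['tool_pos'],o['ee_rot'],o['wrist_force'],o['joint_positions'][5])
    out=[]
    for n,i,b,cc in(("wrist",im,box,c),("scene",s,(380,170,470,300),None),("top",t,(160,180,250,260),None)):
        h=cv2.cvtColor(i[b[1]:b[3],b[0]:b[2]],cv2.COLOR_RGB2HSV);m=cv2.inRange(h,(3,120,90),(28,255,255))
        n_,l,st,ce=cv2.connectedComponentsWithStats(m);
        if n_<2:continue
        k=1+np.argmax(st[1:,4]);p=plane(n,ce[k]+b[:2],z,cc);d=np.array([.5625,.1905])-p[:2]
        print(n,ce[k]+b[:2],st[k],"cap",p.round(4),"move tool x,y mm",1e3*(d[0]*np.cos(y)+d[1]*np.sin(y)),1e3*(d[0]*np.sin(y)-d[1]*np.cos(y)))
    f=lambda i:cv2.resize(i,(400,400),interpolation=2)
    cv2.imwrite(f"pics/{name}.png",np.hstack([f(im[150:350,220:420]),f(s[200:300,370:470])])[:,:,::-1])
E
python3 -c "
from m import *
look('d1')"
```

```text
8.0833 [0.56409498 0.18223581 0.12864988] [3.14084704e+00 2.95052633e-03 2.38027081e-01] [-0.00795724 -0.40984865 -0.71967746] 1.5501096102809513
wrist [321.25333738 278.19387136] [  17   48   69   61 3296] cap [0.5656 0.1828 0.1951] move tool x,y mm -1.1398622132349256 -8.242734625291769
scene [440.75062972 221.76574307] [ 49  42  25  21 397] cap [0.5636 0.1815 0.1951] move tool x,y mm 1.0550148504780499 -9.048234566451585
top [208.80392157 219.60784314] [46 35  7 11 51] cap [0.5716 0.1795 0.1951] move tool x,y mm -6.255004072542327 -12.788035051967988
```

>>> move_arm --motion '[0,0,0,0,-0.09,0,0,0,0,0,0,0,0.2,0,0,0,0,0,0,0.2,0,0,0,0,0,0,0,0,0,0,0,0,0,0,0,0,0,0,0,0,0,0]'

```text
time: 8.73
tool_pos: [0.5632, 0.1915, 0.0913]
ee_rot: [-3.142, -0.001, 0.237]
wrist_force: [-0.2, 0.0, 0.5]
width: 0.0495
finger_force: 30.0
```

```bash
python3 -c "
from m import *
look('d2')"
```

```text
8.7333 [0.56320502 0.19154503 0.09126227] [-3.14156676e+00 -1.24355458e-03  2.37329036e-01] [-0.18344284  0.04969976  0.53236893] 1.565983736396261
wrist [321.2552352 278.2060698] [  17   48   69   61 3295] cap [0.5644 0.1919 0.1578] move tool x,y mm -2.1855192840060793 0.944635653156549
scene [439.7027027  242.07567568] [ 48  62  24  21 370] cap [0.5627 0.1913 0.1578] move tool x,y mm -0.32832907492664143 0.713518436919336
top [208.29166667 222.5       ] [45 38  7 10 48] cap [0.57   0.1897 0.1578] move tool x,y mm -7.097209525594846 -2.4938074665338825
```

View pics/d2.png

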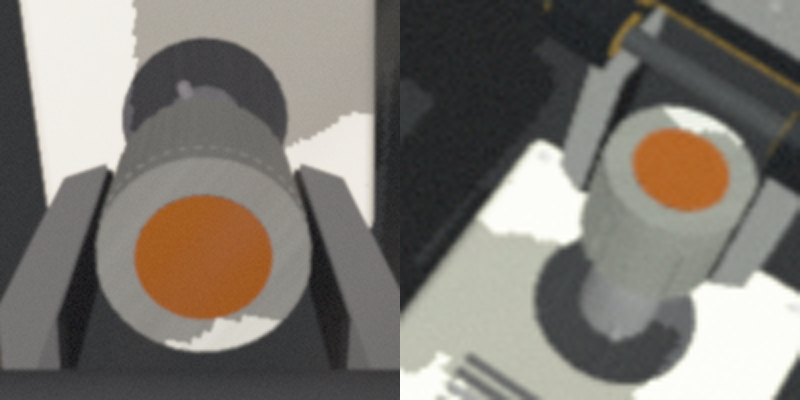

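The two views show the cap over the stub, and one pin is visible in the wrist crop at (185,88). I'll compare the flange's far arc with the cap inside the wrist frame itself.

Run:
```python
from h import *
from scipy.optimize import least_squares
o=robot.get_obs();c=robot.get_calibration("wrist");im=robot.snapshot("wrist")
g=cv2.cvtColor(im,cv2.COLOR_RGB2GRAY)
# far edge: per column first dark pixel going down from row 155
pts=[]
for u in range(290,356,3):
    col=g[155:200,u].astype(int);d=np.diff(col);k=int(np.argmin(d))
    if d[k]<-15:pts.append(plane("wrist",(u,155+k+.5),.054,c)[:2])
pts=np.array(pts);f=lambda q:np.hypot(*(pts-q).T)-.031
r=least_squares(f,[.5625,.1905],loss="soft_l1",f_scale=.0005);print(len(pts),r.x,np.abs(f(r.x)).max())
uv,a=amber(im,(270,200,375,328));p=plane("wrist",uv,o['tool_pos'][2]+.0665,c);d=r.x-p[:2];y=o['ee_rot'][2]
print(p,1e3*(d[0]*np.cos(y)+d[1]*np.sin(y)),1e3*(d[0]*np.sin(y)-d[1]*np.cos(y)),o['tool_pos'])
```

```text
22 [0.56312945 0.19115304] 0.0004181622580731112
[0.56481747 0.1920863  0.15852116] -1.8602452010085748 0.5097680080853565 [0.56374204 0.1917319  0.09202116]
```

>>> move_arm --motion '[0,0,0,-0.008,0.004,0,0,0,0,0,0,0,0.1,0,0,0,0,0,0,0.1,0,0,0,0,0,0,0.1,0,0,0,0,0,0,0,0,0,0,0,0,0,0,0]'

```text
time: 9.43
tool_pos: [0.5609, 0.1907, 0.0584]
ee_rot: [3.142, 0.003, 0.238]
wrist_force: [-1.4, -0.2, -0.7]
width: 0.0494
finger_force: 30.0
```

>>> move_arm --motion '[0,0,0,0,0,0.04,0,0,0,0,0,0,0.04,0,0,0,0,0,0,0,0,0,0,0,0,0,0,0]'

```text
time: 9.77
tool_pos: [0.5618, 0.1909, 0.0519]
ee_rot: [3.141, 0.001, 0.238]
wrist_force: [-0.4, -0.7, -0.9]
width: 0.0496
finger_force: 30.0
```

>>> move_arm --motion '[0,0,0,0,0,0.03,0,0,0,0,0,0,0.03,0,0,0,0,0,0,0,0,0,0,0,0,0,0,0]'

```text
time: 10.1
tool_pos: [0.562, 0.1909, 0.0462]
ee_rot: [3.141, 0.0, 0.238]
wrist_force: [0.5, 1.2, -1.0]
width: 0.0493
finger_force: 30.0
```

>>> move_arm --motion '[0,0,0,0,0,0.01,0,0,0,0,0,0,0,0,0,0,0,0,0,0,0]'

```text
time: 10.35
tool_pos: [0.5623, 0.191, 0.0457]
ee_rot: [3.141, -0.001, 0.238]
wrist_force: [-0.1, 0.1, 1.5]
width: 0.0496
finger_force: 30.0
```

>>> move_arm --motion '[0,0,0,0,0,0.01,0,0,0,0,0,0,0,0,0,0,0,0,0,0,0]'

```text
time: 10.6
tool_pos: [0.5626, 0.191, 0.0455]
ee_rot: [3.141, -0.002, 0.238]
wrist_force: [-1.3, 0.1, 6.0]
width: 0.0492
finger_force: 30.0
```

Contact is at 6 N, so the cap is on the pins. Now I'll turn it in small lots and watch z and the force.

>>> move_arm --motion '[0,0,-0.06,0,0,0,0,0,0,-0.06,0,0,0,0,0,0,-0.06,0,0,0,0,0,0,-0.06,0,0,0,0,0,0,-0.06,0,0,0,0,0,0,-0.06,0,0,0,0]'

```text
time: 11.1
tool_pos: [0.5628, 0.1914, 0.0455]
ee_rot: [3.141, -0.002, 0.523]
wrist_force: [-0.4, 0.5, 4.4]
width: 0.0494
finger_force: 30.0
```

```bash
python3 -c "
from bench import robot
o=robot.get_obs();print(o['tool_pos'],o['wrist_force'],o['wrist_torque'],o['joint_positions'])"
```

```text
[0.56284612 0.19144161 0.04551496] [-0.43290996  0.54359795  4.38972136] [ 0.07439656  0.10985462 -0.0472319 ] [2.32177148e-01 2.40376953e-01 1.45152194e+00 5.15137247e-04
 1.44727323e+00 1.28009027e+00]
```

>>> move_arm --motion '[0,0,-0.06,0,0,0,0,0,0,-0.06,0,0,0,0,0,0,-0.06,0,0,0,0,0,0,-0.06,0,0,0,0,0,0,-0.06,0,0,0,0,0,0,-0.06,0,0,0,0]'

```text
time: 11.6
tool_pos: [0.5628, 0.1915, 0.0455]
ee_rot: [3.141, -0.002, 0.806]
wrist_force: [-0.9, 0.1, 5.1]
width: 0.0494
finger_force: 30.0
```

>>> move_arm --motion '[0,0,-0.06,0,0,0,0,0,0,-0.06,0,0,0,0,0,0,-0.06,0,0,0,0,0,0,-0.06,0,0,0,0,0,0,-0.06,0,0,0,0]'

```text
time: 12.02
tool_pos: [0.5627, 0.1916, 0.0455]
ee_rot: [3.14, -0.002, 1.041]
wrist_force: [-0.8, 0.8, 4.7]
width: 0.0492
finger_force: 30.0
```

>>> move_arm --motion '[0,0,-0.06,0,0,0,0,0,0,-0.06,0,0,0,0,0,0,-0.06,0,0,0,0,0,0,-0.06,0,0,0,0,0,0,-0.06,0,0,0,0]'

```text
time: 12.43
tool_pos: [0.5618, 0.1909, 0.0436]
ee_rot: [-3.141, 0.0, 1.277]
wrist_force: [0.5, -0.4, -0.3]
width: 0.0498
finger_force: 30.0
```

>>> move_arm --motion '[0,0,-0.06,0,0,0,0,0,0,-0.06,0,0,0,0,0,0,-0.06,0,0,0,0]'

```text
time: 12.68
tool_pos: [0.5615, 0.1908, 0.0432]
ee_rot: [-3.14, 0.001, 1.418]
wrist_force: [0.3, 0.7, -1.7]
width: 0.0493
finger_force: 30.0
```

>>> move_arm --motion '[0,0,-0.06,0,0,0,0,0,0,-0.06,0,0,0,0,0,0,-0.06,0,0,0,0]'

```text
time: 12.93
tool_pos: [0.5617, 0.1907, 0.0436]
ee_rot: [-3.14, 0.0, 1.557]
wrist_force: [-0.2, -0.5, 4.7]
width: 0.0492
finger_force: 30.0
```

>>> move_arm --motion '[0,0,-0.06,0,0,0,0,0,0,-0.06,0,0,0,0,0,0,-0.06,0,0,0,0]'

```text
time: 13.18
tool_pos: [0.563, 0.1917, 0.0455]
ee_rot: [3.139, -0.001, 1.701]
wrist_force: [-0.1, 1.1, 5.4]
width: 0.0492
finger_force: 30.0
```

It dropped in between (z 0.0436, force 0) and then climbed back out as the turn went on. I'll turn back slowly and stop at the drop.

>>> move_arm --motion '[0,0,0.05,0,0,0,0,0,0,0.05,0,0,0,0]'

```text
time: 13.35
tool_pos: [0.5631, 0.1908, 0.0454]
ee_rot: [3.139, 0.0, 1.618]
wrist_force: [-0.3, -1.0, 4.2]
width: 0.0491
finger_force: 30.0
```

>>> move_arm --motion '[0,0,0.05,0,0,0,0,0,0,0.05,0,0,0,0]'

```text
time: 13.52
tool_pos: [0.5629, 0.1905, 0.0452]
ee_rot: [3.139, 0.001, 1.54]
wrist_force: [0.5, -1.8, 4.0]
width: 0.0495
finger_force: 30.0
```

>>> move_arm --motion '[0,0,0.05,0,0,0,0,0,0,0,0,0,0,0]'

```text
time: 13.68
tool_pos: [0.5622, 0.191, 0.0443]
ee_rot: [3.141, -0.0, 1.501]
wrist_force: [-0.5, 0.8, 1.8]
width: 0.0493
finger_force: 30.0
```

>>> move_arm --motion '[0,0,0.05,0,0,0,0,0,0,0,0,0,0,0]'

```text
time: 13.85
tool_pos: [0.5619, 0.191, 0.0438]
ee_rot: [-3.141, 0.0, 1.463]
wrist_force: [-0.5, 0.3, 0.0]
width: 0.0493
finger_force: 30.0
```

>>> move_arm --motion '[0,0,0.05,0,0,0,0,0,0,0,0,0,0,0]'

```text
time: 14.02
tool_pos: [0.5616, 0.1908, 0.0435]
ee_rot: [-3.14, 0.001, 1.425]
wrist_force: [-0.7, -0.2, -1.3]
width: 0.0493
finger_force: 30.0
```

Keyed. Next I push down gradually.

>>> move_arm --motion '[0,0,0,0,0,0.01,0,0,0,0,0,0,0.01,0,0,0,0,0,0,0,0]'

```text
time: 14.27
tool_pos: [0.5619, 0.1909, 0.0423]
ee_rot: [-3.141, 0.0, 1.425]
wrist_force: [-0.9, -0.5, 2.3]
width: 0.0492
finger_force: 30.0
```

>>> move_arm --motion '[0,0,0,0,0,0.01,0,0,0,0,0,0,0.01,0,0,0,0,0,0,0,0]'

```text
time: 14.52
tool_pos: [0.562, 0.1909, 0.0404]
ee_rot: [3.141, 0.0, 1.424]
wrist_force: [-0.6, 0.1, 3.3]
width: 0.0488
finger_force: 30.0
```

```bash
python3 -c "
from bench import robot
o=robot.get_obs();print(o['tool_pos'],o['wrist_force'],o['wrist_torque'],o['joint_positions'])"
```

```text
[0.56203608 0.19093326 0.04043625] [-0.64096029  0.07322977  3.33659591] [-0.08245071  0.17799642 -0.04201089] [ 2.32036352e-01  2.43902694e-01  1.45771906e+00 -7.74992122e-05
  1.43981837e+00  3.78867747e-01]
```

>>> move_arm --motion '[0,0,0,0,0,0.015,0,0,0,0,0,0,0.015,0,0,0,0,0,0,0.015,0,0,0,0,0,0,0,0]'

```text
time: 14.85
tool_pos: [0.5622, 0.191, 0.0359]
ee_rot: [3.141, -0.0, 1.424]
wrist_force: [-2.4, -0.4, 5.0]
width: 0.0496
finger_force: 30.0
```

>>> move_arm --motion '[0,0,0,0,0,0.01,0,0,0,0,0,0,0.01,0,0,0,0,0,0,0,0]'

```text
time: 15.1
tool_pos: [0.5622, 0.191, 0.0345]
ee_rot: [3.141, -0.0, 1.424]
wrist_force: [-2.5, -0.8, 6.1]
width: 0.0496
finger_force: 30.0
```

>>> move_arm --motion '[0,0,0,0,0,0.01,0,0,0,0,0,0,0.01,0,0,0,0,0,0,0,0]'

```text
time: 15.35
tool_pos: [0.5623, 0.1909, 0.0343]
ee_rot: [3.14, -0.0, 1.424]
wrist_force: [-5.6, -1.9, 12.3]
width: 0.0498
finger_force: 30.0
```

>>> move_arm --motion '[0,0,0,0,0,0.005,0,0,0,0,0,0,0,0,0,0,0,0,0,0,0,0,0,0,0,0,0,0,0,0,0,0,0,0,0]'

```text
time: 15.77
tool_pos: [0.5623, 0.1909, 0.0343]
ee_rot: [3.14, -0.0, 1.424]
wrist_force: [-5.2, -1.8, 14.2]
width: 0.0495
finger_force: 30.0
```

```bash
python3 -c "
from m import *
look('fin')"
```

```text
15.7667 [0.562309   0.19089418 0.03431518] [ 3.14007221e+00 -2.44111694e-04  1.42386553e+00] [-5.23020858 -1.83427972 14.15656057] 0.3790129606134933
wrist [321.18672325 278.18672325] [  17   48   69   61 3299] cap [0.5628 0.1919 0.1008] move tool x,y mm -1.4238964424659377 -0.07394148192042116
scene [426.40625 263.8125 ] [44 88  6 11 32] cap [0.5688 0.1899 0.1008] move tool x,y mm -0.36399184113709065 -6.297213443554264
top [223.15 230.15] [62 46  3  9 20] cap [0.5606 0.1786 0.1008] move tool x,y mm 12.022875471373341 0.09890811357460977
```

View pics/fin.png

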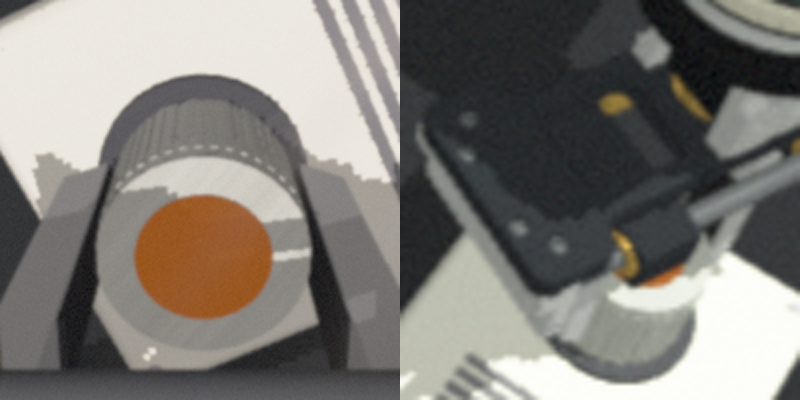

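The cap sits flush on the flange, centred at wrist px (321,278). The wrist force holds at 14 N and the amber disc has not shifted in the grip, so I'm handing in.

```bash
python3 -c "
from bench import robot
print(robot.close_job())"
```

```text
the job is handed in; nothing more can be done
None
```

I handed the job in at about 16 s with the cap keyed over the pins, flush on the flange and still held down (about 14 N push, 30 N grip); the jar, vial and beaker were never approached, and the judge returned no verdict.

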